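# Park a spare-wheel winch with its T-key

### The job

Take the long T-key out of its stand, lower it down the tall tube of the spare-wheel winch, feel for the recessed square stem until the key drops fully home over it, and with the key turn the drum clockwise (seen from above) until its lug is up against the stop pin. Push and turn gently, touch the winch with nothing but the key, and leave the key let go, standing fully home on the stem, with the other things on the bench left where they are.

Things in the scene. Friction and masses are not known exactly. Their poses are not given: they have to be found in the camera images.
- key: Loose steel T-key standing in the stand. Origin: centre of its open lower end; z up the shank, x along the handle. Handle: bar 90 (x) x 12 (y) x 16 (z) mm, centre 185 mm above the origin; pinch it from above across the 12 mm. Shank 11 mm thick. The lowest 42 mm are a square socket, 23.3 mm wide, sides along x and y, with a square opening below, 15.3 mm wide, 30 mm deep. 0.35 kg, varies.
- stand: Black plastic stand fixed to the bench. Origin: centre of its underside. Foot 90 x 70 mm; square upright well, 27 mm wide inside, 41 mm outside, floor 8 mm and rim 75 mm above the bench. The key stands on the well's floor, handle along the stand's x axis within about 5 degrees.
- winch: Spare-wheel winch bolted to the bench. Origin: underside of its 150 (x) x 120 (y) x 10 mm base plate, on the axis of tube, drum and stem. Upright aluminium tube, open both ends, 46 mm outside, 38 mm inside, 50 to 135 mm above the bench, held by a 130 mm high back plate on the -x side. Under it the drum, 80 mm across, top face at 35 mm; from its middle the square stem stands up towards the tube.
- mouth (a point): Centre of the tube's upper mouth, 135 mm above the bench, z along the tube.
- stem_top (a point): Centre of the stem's tip, 60 mm above the bench, 75 mm below the mouth. Stem: steel square 13 mm wide up to 56 mm height, then a round cone, 12 to 8 mm thick, to 60 mm. This point's yaw is the winch's, NOT the stem's: the square is at an unmeasured angle, to be felt for or seen from above. At a wrong angle the key stops on the square's corners, its lower end about 56 mm above the bench.
- seat (a point): Point on the axis at the drum's top face, 35 mm above the bench: the key's origin is here when fully home. The key fits in any of its four quarter turns, when centred to about 1 mm and within about 0.12 rad of the stem's angle. Joint drum at value d: the stem's sides lie at the winch's yaw - d, plus a fixed unknown offset of up to 0.7 rad either way.
- drum (a joint): Turn of the drum (and stem with it), rad, growing clockwise seen from above; starts between 0 and 0.3; rigid stop at 1.2, where the lug on the drum's rim (winch's +x side) touches the upright stop pin. Friction of 0.10 N m: it stays where it is left. Ease up to the stop: a rigidly held key wound some 0.1 rad past it, or pressed hard on the stem, overloads the winch.
- tape: Bystander: loose cardboard-brown roll of tape, 100 mm across, 48 mm high. Origin: centre of its underside.
- can: Bystander: loose green drink can, 52 mm across, 135 mm high. Origin: centre of its underside.
- carton: Bystander: loose open cardboard carton, 130 x 100 x 70 mm. Origin: centre of its underside.

How it is judged (in metres and radians):
On the way, in this order (a step that is already met when the one before it is completed fails the run):
1. the key is lifted clear out of its stand (z of key in the frame of stand above 0.08 m), for 0.1 s.
2. the key is fully home over the stem: its lower end within 5 mm of the drum's face, on the axis within 5 mm (z of key in the frame of seat below 0.005 m and horizontal distance between key and seat below 0.005 m), for 0.1 s.
3. with the key home, the drum is turned up to the stop (value of joint drum above 1.1 rad and z of key in the frame of seat below 0.008 m), for 0.1 s.
At the end, for the whole second after the job is handed in: The drum is turned to within 0.1 rad of its stop (joint above 1.1); the key stands released and at rest on the stem, its lower end within 6 mm of the drum's face and 5 mm of the axis, leaning less than 0.15 rad (value of joint drum above 1.1 rad and z of key in the frame of seat below 0.006 m and horizontal distance between key and seat below 0.005 m and angle between key's own z axis and vertical below 0.15 rad and linear speed of key below 0.02 m/s and contact force between the fingers and key below 0.1 N); the robot touches nothing.
It fails at once if the key bears on the winch with more than 45 N (contact force between key and winch above 45 N).
It fails at once if fingers or arm touch the winch (contact force between any of the fingers, the arm and winch above 1 N).
It fails at once if a bystander is shifted by more than 20 mm (distance of any of tape, can, carton from where it was at the start of the episode above 0.02 m).
It also fails if it takes over 72 s, if anything falls off the work surface, if the arm or the gripper's body presses on something with over 40 N, if the wrist force passes 120 N, or if a joint passes its speed limit or range.

### The arm

A 6-joint arm with a two-finger parallel gripper is mounted at the origin on the work surface. World frame = base frame: x ahead of the robot, y to its left, z up, the work surface at z = 0. Lengths are in m, angles in degrees, forces in N, time in s.
With the tool pointing down it reaches from about 0.275 to 0.75 m from the base axis. Payload 10.2 kg.
Tool frame: the origin (TCP) lies on the front face of the gripper's body, between the roots of the fingers; the fingertips stand 73 mm ahead of it and the grasp point (between the pads) lies 54 mm ahead of it; z points along the fingers, y is the line along which they close (so a half turn about z gives the same grasp; the last joint's range is limited). The gripper opens to 85 mm and grips with 20 to 120 N. Pads are 22 mm wide; open, the fingers measure 114 mm over their backs; the gripper's body (76 mm by 85 mm) begins 54 mm behind the grasp point. The pads swing forward as they close: fully open they stand 13 mm farther back than shut.
Start: joints at [-80.753, 17.928, 85.812, -0, 76.261, -12.8], TCP at [0.197, -0.487, 0.304] pointing down, gripper open.
Joint ranges: [-168.41, 168.41], [-55.51, 124.54], [10.69, 146.95], [-70.63, 250.63], [1, 178], [-165.06, 165.06]. Speed limits (degrees/s): [136.94, 136.94, 172.46, 180, 180, 180].

### API

Orientations are given as [roll, pitch, yaw] about the fixed x, y, z axes, in that order (R = Rz(yaw) Ry(pitch) Rx(roll)).
In Python, from workcell import get_obs, eyes, close_job, finder gives the robot as it stands.
- The arm moves only by the shell command python3 -m handwheel 'ROWS' [OPENING] [FORCE]. ROWS is JSON, a list of rows, each a list of 2 entries, a list of its own where there are three numbers: the shift along the tool's x, y, z as a fraction of full scale, then the turn, a rotation vector about the tool's x, y, z as a fraction of full scale. A call has 1 to 20 rows; each row shifts and turns the commanded pose from where the row before left it, along the tool's axes as they then stand; what a row does not reach is not made up. Full scale, the value 1, is 0.02 m for a shift and 0.1 rad for a turn. A row lasts 1/12 s, in which the tool goes at most 41.7 mm and 7.16 degrees, less where a joint would pass 70% of its speed; a pose out of reach is approached as far as the arm can. A call with a number of a shift or a turn outside -1 to 1 is refused whole. A call with a gripper value outside its range is refused whole. OPENING is the opening, from -1 (shut) to 1 (fully open), set as the call begins (- or left out, the last holds). The fingers move at their own pace and stop on an object; FORCE is the grip in N (left out, the last holds). Time passes only in rows, so rows that do not move let the fingers close. It gives the time, the measured TCP pose, the force, the opening and the grip force at its end, in the units of the state.
- get_obs(): the state, without advancing time (a new reading comes with each control period).
- eyes.snapshot(name): name is "scene" or "top"; returns a dict with "image" (480x640x3 uint8, red, green, blue), "depth" (480x640 float32, m along the optical axis (not along the pixel's ray), 0 where there is no reading), "intrinsics" (3x3 intrinsics, pixels), "k1" (the pictures are not rectified: a ray, as slopes to the right and down, at radius r is drawn at 1 + k1 r^2 times it, then the intrinsics apply), "world_to_cam" (4x4, takes a point from world to camera coordinates). Camera axes: x right, y up, looking along -z (the intrinsics and any distortion apply to the point x, -y, -z); pixel columns grow to the right and rows downward; lengths in m; the calibration is good to about 2 mm. A picture is of the moment at which its call begins.
- close_job(): hands the job in; it is judged then, once.
Trained networks look in a picture, given as the dict that the camera call returned (one of the last four; its "shot" number tells which), for a name from the list of things; names that differ only in an ending like _2 or _b are one class to them, and where a whole thing is asked for, a point or a joint stands for the part that bears it (a point fixed in the world has none). Each returns a list of dicts, best first, with "conf" (0 to 1); they miss things now and then, are a little off and sometimes report something else, mostly with a low value. They report only what shows in the picture. A call takes as long as a camera call.
- finder.regions_of(picture, name): "mask" (480x640 bool, what is visible of it) and "location" ([column, row] in pixels, amid what is visible of it).
- finder.mark_of(picture, name): "location" ([column, row] in pixels: a listed point, or the origin of a listed thing).
The state is a dict: "time": time; "joint_positions": joint angles; "joint_vel": joint speeds; "tau": joint torques, N m; "tcp_pos": TCP position; "orientation": TCP orientation; "contact_force": force on the tool from outside, world axes, zero at the start; "moment": the same for the moment, N m; "finger_gap": opening from 0.0 (shut) to 1.0 (fully open); "finger_force": force on a finger pad.
Only numpy, scipy, OpenCV 4.12 (cv2) and the standard library are available. Lean on these libraries where they do the work, as an engineer would, in place of code of your own. Each camera call takes 0.05 s, during which the arm holds its last target. There are 200 camera calls.

## Working session

There is one attempt and no reset: what is moved stays moved. The work goes in short steps, Python scripts to look and compute and a shell command to move; the robot and the scene stay as the last step left them, time stands still between calls to the robot, and variables do not carry over. Pictures are saved under pics/ and viewed, at most 10 in all, crops included, and the job is handed in when it is done.

```bash
mkdir -p pics; ls; cat > h.py <<'E'
import numpy as np, cv2
from workcell import get_obs, eyes, finder
def undist(s,uv):
    K=np.array(s["intrinsics"]); k=s["k1"]
    p=np.array([(uv[0]-K[0,2])/K[0,0],(uv[1]-K[1,2])/K[1,1]]); q=p.copy()
    for _ in range(20): q=p/(1+k*(q@q))
    return q
def ray(s,uv):
    q=undist(s,uv); M=np.linalg.inv(np.array(s["world_to_cam"]))
    return M[:3,3], M[:3,:3]@np.array([q[0],-q[1],-1.])
def at_z(s,uv,z):
    o,d=ray(s,uv); return o+d*(z-o[2])/d[2]
def at_d(s,uv):
    o,d=ray(s,uv); u,v=int(round(uv[0])),int(round(uv[1])); return o+d*s["depth"][v,u]
def cloud(s,mask=None):
    K=np.array(s["intrinsics"]);k=s["k1"]
    m=s["depth"]>0
    if mask is not None: m&=mask
    v,u=np.nonzero(m); p=np.stack([(u-K[0,2])/K[0,0],(v-K[1,2])/K[1,1]],1); q=p.copy()
    for _ in range(20): q=p/(1+k*(q**2).sum(1,keepdims=True))
    d=s["depth"][v,u]; M=np.linalg.inv(np.array(s["world_to_cam"]))
    return np.c_[q[:,0]*d,-q[:,1]*d,-d]@M[:3,:3].T+M[:3,3], np.c_[u,v]
def proj(s,P):
    M=np.array(s["world_to_cam"]);c=M[:3,:3]@np.array(P)+M[:3,3]
    q=np.array([c[0],-c[1]])/-c[2]; q=q*(1+s["k1"]*(q@q)); K=np.array(s["intrinsics"])
    return q[0]*K[0,0]+K[0,2],q[1]*K[1,1]+K[1,2]
def save(s,n): cv2.imwrite(f"pics/{n}.png",s["image"][...,::-1])
E
python3 - <<'E'
from h import *
o=get_obs(); print(o)
for c in ("scene","top"):
    s=eyes.snapshot(c); save(s,c+"0"); M=np.linalg.inv(s["world_to_cam"]); print(c,M[:3,3].round(3),s["intrinsics"],s["k1"])
    for n in ("key","stand","winch","mouth","stem_top","seat","tape","can","carton"):
        m=finder.mark_of(s,n); z=dict(mouth=.135,stem_top=.06,seat=.035,key=.008).get(n,0)
        print(n,[(np.round(x["location"],1),round(x["conf"],2),at_z(s,x["location"],z).round(4)) for x in m[:2]])
    for n in ("key","stand","winch"):
        r=finder.regions_of(s,n)
        if r:
            P,_=cloud(s,r[0]["mask"]); print(n,"reg",r[0]["conf"],P.min(0).round(3),P.max(0).round(3))
            if n=="key":
                H=P[P[:,2]>.17+.008-.002]
                if len(H)>5:
                    r2=cv2.minAreaRect(H[:,:2].astype(np.float32)*1000); print("handle",len(H),H.mean(0).round(4),r2)
                    d=np.linalg.svd(H[:,:2]-H[:,:2].mean(0))[2][0]; print(np.degrees(np.arctan2(d[1],d[0])))
E
```

```text
pics
{'time': 0.0, 'joint_positions': array([-8.07521082e+01,  1.79607507e+01,  8.58546821e+01, -1.11749843e-04,
        7.62615801e+01, -1.27995499e+01]), 'joint_vel': array([0.12663304, 0.04693108, 0.03921839, 0.00513243, 0.08771379,
       0.06937431]), 'tau': array([-1.31650384e-03, -4.12260711e+01, -2.59742975e+01, -2.84569214e-04,
        4.08845881e-03, -2.98750592e-05]), 'tcp_pos': array([ 0.1970348 , -0.48644123,  0.30331893]), 'orientation': array([-1.79924877e+02, -1.69556869e-02,  2.20474572e+01]), 'contact_force': array([ 0.23950104,  0.77904884, -0.30823735]), 'moment': array([-0.0071957 , -0.04734248,  0.00014326]), 'finger_force': 0.0, 'finger_gap': 1.0044578035727734}
scene [ 1.291 -0.43   1.026] [[569.34436352   0.         322.72781241]
 [  0.         569.34436352 238.28077006]
 [  0.           0.           1.        ]] -0.09449807152247308
key []
stand [(array([353.5, 210.3]), 0.9, array([0.4858, 0.1227, 0.    ]))]
winch [(array([258., 275.]), 0.61, array([ 0.5462, -0.1703,  0.    ])), (array([353.4, 210.5]), 0.21, array([0.4863, 0.1221, 0.    ]))]
mouth [(array([2
[... 1541 characters left out ...]
82, -0.1735,  0.035 ]))]
tape [(array([336.6, 205.1]), 0.65, array([ 0.7015, -0.0536,  0.    ]))]
can [(array([212.8, 199.2]), 0.85, array([0.7171, 0.2248, 0.    ])), (array([258. , 302.1]), 0.37, array([0.4862, 0.1219, 0.    ]))]
carton [(array([469.4, 203.2]), 0.95, array([ 0.7039, -0.3514,  0.    ])), (array([393.3, 280.6]), 0.59, array([ 0.5319, -0.1778,  0.    ]))]
key reg 0.59 [ 0.44   0.102 -0.005] [0.533 0.168 0.206]
handle 350 [0.4875 0.1207 0.1983] ((487.1548156738281, 121.70539855957031), (13.813482284545898, 89.05119323730469), 70.64239501953125)
160.1393937712721
stand reg 0.9 [ 0.436  0.077 -0.003] [0.533 0.15  0.08 ]
winch reg 0.75 [ 0.455 -0.246 -0.008] [ 0.631 -0.087  0.139]
```

```bash
python3 - <<'E'
from h import *
s=eyes.snapshot("top"); im=s["image"][...,::-1]
a=cv2.resize(im[245:310,360:430],None,fx=8,fy=8,interpolation=cv2.INTER_CUBIC)
a=cv2.convertScaleAbs(a,alpha=1.3); cv2.imwrite("pics/stem.png",a)
P,uv=cloud(s); m=(abs(P[:,2]-.135)<.004)&(np.hypot(P[:,0]-.54,P[:,1]+.169)<.032)
Q=P[m]; print(len(Q),cv2.minEnclosingCircle(Q[:,:2].astype(np.float32)*1000),Q.mean(0))
r=lambda p:0
from scipy.optimize import least_squares
f=least_squares(lambda p:np.hypot(Q[:,0]-p[0],Q[:,1]-p[1])-.021,[.54,-.169],loss="soft_l1",f_scale=.002);print("circle fit",f.x)
W=P[(P[:,2]<.016)&(P[:,2]>.004)&(abs(P[:,0]-.54)<.12)&(abs(P[:,1]+.17)<.11)]
print(len(W),cv2.minAreaRect(W[:,:2].astype(np.float32)*1000))
print(proj(s,[.54,-.169,.06]))
for z in (.06,.056,.035): print(z,np.round(proj(s,[f.x[0],f.x[1],z]),1))
E
cd pics; python3 -c "
import cv2;a=cv2.imread('scene0.png');b=cv2.imread('top0.png');cv2.imwrite('both.png',cv2.resize(cv2.vconcat([a[130:450],b[150:350]]),None,fx=1.1,fy=1.1))"
```

```text
126 ((541.8883056640625, -167.3497772216797), 22.70199966430664) [ 0.54173617 -0.16701502  0.13373323]
circle fit [ 0.54196857 -0.167278  ]
2063 ((540.7471313476562, -173.26084899902344), (213.6584930419922, 238.29281616210938), 89.52098083496094)
(np.float64(392.46634426964783), np.float64(276.25899018177074))
0.06 [391.6 275.3]
0.056 [391.4 275.4]
0.035 [390.3 275.7]
```

View pics/stem.png

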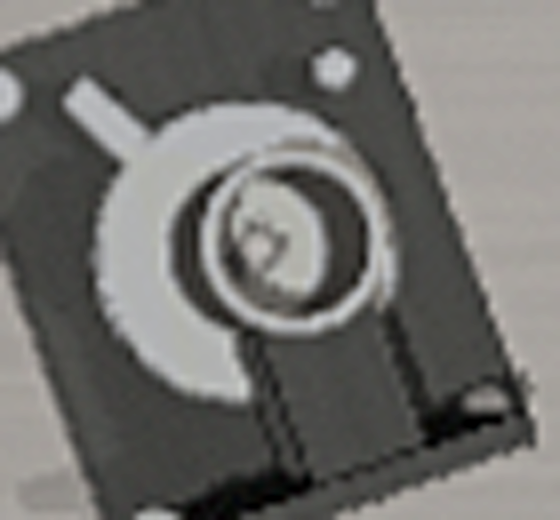

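View pics/both.png

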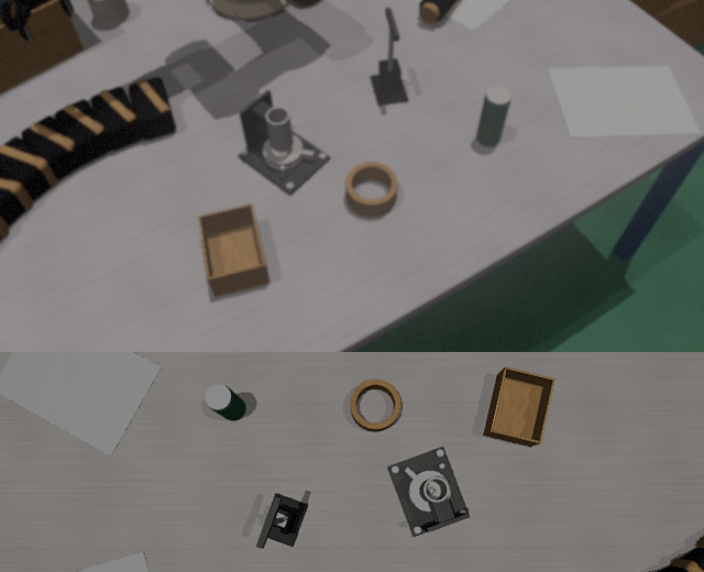

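The pictures show the stand and key at about (283,520) in the lower half of the combined view. The winch is at about (432,490), with its lug at upper left and the stop pin at upper right. The stem's angle isn't legible, so I'll feel for it. Next I go above the key.

```bash
cat >> h.py <<'E'
def go(x,y,z,yaw):
    from scipy.spatial.transform import Rotation as Ro
    o=get_obs(); R=Ro.from_euler("xyz",o["orientation"],degrees=True); T=Ro.from_euler("xyz",[180,0,yaw],degrees=True)
    d=R.inv().apply(np.array([x,y,z])-o["tcp_pos"]); r=(R.inv()*T).as_rotvec()
    print("t",round(o["time"],2),"pos",o["tcp_pos"].round(4),o["orientation"].round(2),"q6",round(o["joint_positions"][5],1),"F",o["contact_force"].round(1),"M",o["moment"].round(2),"gap",round(o["finger_gap"],3),"ff",round(o["finger_force"],1))
    print("shift units",(d/.02).round(3),"turn units",(r/.1).round(3))
E
R='[[0.955,-0.873,-0.05],[0,0,0]]'
python3 -m handwheel '[[[0.955,-0.873,-0.05],[0,0,0]],[[0.955,-0.873,-0.05],[0,0,0]],[[0.955,-0.873,-0.05],[0,0,0]],[[0.955,-0.873,-0.05],[0,0,0]],[[0.955,-0.873,-0.05],[0,0,0]],[[0.955,-0.873,-0.05],[0,0,0]],[[0.955,-0.873,-0.05],[0,0,0]],[[0.955,-0.873,-0.05],[0,0,0]],[[0.955,-0.873,-0.05],[0,0,0]],[[0.955,-0.873,-0.05],[0,0,0]],[[0.955,-0.873,-0.05],[0,0,0]],[[0.955,-0.873,-0.05],[0,0,0]],[[0.955,-0.873,-0.05],[0,0,0]],[[0.955,-0.873,-0.05],[0,0,0]],[[0.955,-0.873,-0.05],[0,0,0]],[[0.955,-0.873,-0.05],[0,0,0]],[[0.955,-0.873,-0.05],[0,0,0]],[[0.955,-0.873,-0.05],[0,0,0]],[[0.955,-0.873,-0.05],[0,0,0]],[[0.955,-0.873,-0.05],[0,0,0]]]' 1
python3 -m handwheel '[[[0.955,-0.873,-0.05],[0,0,0]],[[0.955,-0.873,-0.05],[0,0,0]],[[0.955,-0.873,-0.05],[0,0,0]],[[0.955,-0.873,-0.05],[0,0,0]],[[0.955,-0.873,-0.05],[0,0,0]],[[0.955,-0.873,-0.05],[0,0,0]],[[0,0,0],[0,0,-1]],[[0,0,0],[0,0,-1]],[[0,0,0],[0,0,-1]],[[0,0,0],[0,0,-1]],[[0,0,0],[0,0,-1]],[[0,0,0],[0,0,-1]],[[0,0,0],[0,0,-1]],[[0,0,0],[0,0,-1]],[[0,0,0],[0,0,-1]],[[0,0,0],[0,0,-1]],[[0,0,0],[0,0,-1]],[[0,0,0],[0,0,-1]],[[0,0,0],[0,0,-1]],[[0,0,0],[0,0,-1]]]'
python3 -m handwheel '[[[0,0,0],[0,0,-1]],[[0,0,0],[0,0,-1]],[[0,0,0],[0,0,-1]],[[0,0,0],[0,0,-1]],[[0,0,0],[0,0,-1]],[[0,0,0],[0,0,-1]],[[0,0,0],[0,0,-1]],[[0,0,0],[0,0,-1]],[[0,0,0],[0,0,-1]],[[0,0,0],[0,0,-1]],[[0,0,0],[0,0,0]],[[0,0,0],[0,0,0]]]'
python3 -c "
from h import *
go(.487,.121,.247,159.8)"
```

```text
time: 3.02
tcp_pos: [0.4204, -0.0182, 0.3241]
orientation: [180.0, -0.0, 22.1]
contact_force: [-0.1, -0.9, -0.1]
finger_gap: 0.997
finger_force: 0.0
time: 4.68
tcp_pos: [0.4869, 0.1206, 0.3299]
orientation: [180.0, -0.0, 102.5]
contact_force: [0.2, -0.5, 0.1]
finger_gap: 1.0
finger_force: 0.0
time: 5.68
tcp_pos: [0.4869, 0.1205, 0.3299]
orientation: [-180.0, -0.0, 159.4]
contact_force: [0.1, -0.2, 0.6]
finger_gap: 0.999
finger_force: 0.0
t 5.68 pos [0.4869 0.1205 0.3299] [-180.     -0.    159.39] q6 -68.9 F [ 0.1 -0.2  0.6] M [ 0.02 -0.   -0.03] gap 0.999 ff 0.0
shift units [0.005 0.023 4.145] turn units [-0.    -0.    -0.072]
```

```bash
python3 -m handwheel '[[[0,0,0.83],[0,0,-0.07]],[[0,0,0.83],[0,0,0]],[[0,0,0.83],[0,0,0]],[[0,0,0.83],[0,0,0]],[[0,0,0.83],[0,0,0]],[[0,0,0],[0,0,0]]]'
python3 -m handwheel '[[[0,0,0],[0,0,0]],[[0,0,0],[0,0,0]],[[0,0,0],[0,0,0]],[[0,0,0],[0,0,0]],[[0,0,0],[0,0,0]],[[0,0,0],[0,0,0]],[[0,0,0],[0,0,0]],[[0,0,0],[0,0,0]],[[0,0,0],[0,0,0]],[[0,0,0],[0,0,0]],[[0,0,0],[0,0,0]],[[0,0,0],[0,0,0]]]' -1 60
python3 -c "
from h import *
go(.487,.121,.247,159.8)"
```

```text
time: 6.18
tcp_pos: [0.4859, 0.1205, 0.2442]
orientation: [-179.9, -0.3, 159.8]
contact_force: [-0.4, 0.1, -0.6]
finger_gap: 1.003
finger_force: 0.0
time: 7.18
tcp_pos: [0.4872, 0.1206, 0.2474]
orientation: [180.0, 0.1, 160.0]
contact_force: [-0.2, 0.0, 4.7]
finger_gap: 0.127
finger_force: 60.0
t 7.18 pos [0.4872 0.1206 0.2474] [1.7997e+02 6.0000e-02 1.5996e+02] q6 -69.5 F [-0.2  0.   4.7] M [ 0.17 -0.01 -0.01] gap 0.127 ff 60.0
shift units [0.014 0.015 0.02 ] turn units [0.006 0.01  0.027]
```

```bash
python3 -m handwheel '[[[0,0,-0.4],[0,0,0]],[[0,0,-0.8],[0,0,0]],[[0,0,-0.8],[0,0,0]],[[0,0,-0.8],[0,0,0]],[[0,0,-0.8],[0,0,0]],[[0,0,-0.8],[0,0,0]],[[0,0,-0.8],[0,0,0]],[[0,0,-0.8],[0,0,0]],[[0,0,-0.8],[0,0,0]],[[0,0,-0.8],[0,0,0]],[[0,0,-0.6],[0,0,0]],[[0,0,0],[0,0,0]],[[0,0,0],[0,0,0]],[[0,0,0],[0,0,0]]]'
python3 - <<'E'
from h import *
go(.5415,-.168,.405,160)
for c in ("top","scene"):
    s=eyes.snapshot(c); save(s,c+"1"); r=finder.regions_of(s,"key"); o=get_obs()["tcp_pos"]
    P,_=cloud(s); 
    m=(np.hypot(P[:,0]-o[0],P[:,1]-o[1])<.06)
    H=P[m&(abs(P[:,2]-o[2]+.054)<.012)]
    L=P[m&(P[:,2]<o[2]-.195)&(P[:,2]>o[2]-.245)]
    print(c,len(H),len(L),L.mean(0) if len(L) else 0,L.min(0) if len(L) else 0, L.max(0) if len(L) else 0)
    th=np.radians(160); ax=np.array([np.cos(th),np.sin(th)])
    if len(H): print("handle along",np.percentile((H[:,:2]-o[:2])@ax,[1,5,95,99]))
    print("key mark",[(x["conf"],x["location"],at_z(s,x["location"],o[2]-.239)-o) for x in finder.mark_of(s,"key")[:1]])
E
```

```text
time: 8.35
tcp_pos: [0.4867, 0.1205, 0.4097]
orientation: [-179.9, -0.1, 160.0]
contact_force: [-0.1, 0.0, -3.7]
finger_gap: 0.127
finger_force: 58.9
t 8.35 pos [0.4867 0.1205 0.4097] [-1.7995e+02 -1.3000e-01  1.5995e+02] q6 -69.5 F [-0.1  0.  -3.7] M [-0.01 -0.   -0.05] gap 0.127 ff 58.9
shift units [ -7.519 -12.612   0.229] turn units [-0.009 -0.022 -0.008]
top 0 3 [0.49024559 0.10760574 0.17649735] [0.4882483  0.10675614 0.17086534] [0.49224265 0.10840907 0.18245117]
key mark []
scene 288 229 [0.49232696 0.11562742 0.19567409] [0.47059157 0.10459785 0.16840242] [0.50351121 0.13344285 0.2153291 ]
handle along [-0.04624734 -0.04404102  0.00907928  0.02373236]
key mark [(0.89, [355.9, 156.9], array([-0.0045997,  0.0037975, -0.239    ]))]
```

```bash
python3 -m handwheel '[[[-0.3,-0.5,0],[0,0,0]],[[-0.53,-0.89,0],[0,0,0]],[[-0.53,-0.89,0],[0,0,0]],[[-0.53,-0.89,0],[0,0,0]],[[-0.53,-0.89,0],[0,0,0]],[[-0.53,-0.89,0],[0,0,0]],[[-0.53,-0.89,0],[0,0,0]],[[-0.53,-0.89,0],[0,0,0]],[[-0.53,-0.89,0],[0,0,0]],[[-0.53,-0.89,0],[0,0,0]],[[-0.53,-0.89,0],[0,0,0]],[[-0.53,-0.89,0],[0,0,0]],[[-0.53,-0.89,0],[0,0,0]],[[-0.53,-0.89,0],[0,0,0]],[[-0.33,-0.54,0],[0,0,0]],[[0,0,0],[0,0,0]],[[0,0,0],[0,0,0]],[[0,0,0],[0,0,0]]]'
python3 - <<'E'
from h import *
go(.5415,-.168,.38,160)
s=eyes.snapshot("scene"); im=s["image"][...,::-1]
cv2.imwrite("pics/align.png",cv2.resize(im[150:290,190:330],None,fx=4.2,fy=4.2,interpolation=cv2.INTER_CUBIC))
P,_=cloud(s); o=get_obs()["tcp_pos"]; m=np.hypot(P[:,0]-o[0],P[:,1]-o[1])<.06
H=P[m&(abs(P[:,2]-o[2]+.054)<.012)]; ax=np.array([np.cos(np.radians(160)),np.sin(np.radians(160))]); print(np.percentile((H[:,:2]-o[:2])@ax,[1,5,95,99]))
print([proj(s,[.5415,-.168,z]) for z in (.135,.17)])
E
```

```text
time: 10.15
tcp_pos: [0.5417, -0.1674, 0.4109]
orientation: [180.0, -0.0, 160.0]
contact_force: [-0.9, 0.7, -3.0]
finger_gap: 0.125
finger_force: 58.9
t 10.15 pos [ 0.5417 -0.1674  0.4109] [ 1.7998e+02 -1.0000e-02  1.5998e+02] q6 -99.0 F [-0.9  0.7 -3. ] M [ 0.01  0.06 -0.03] gap 0.125 ff 58.9
shift units [-0.    -0.032  1.547] turn units [ 0.003 -0.001 -0.003]
[-0.04559629 -0.04388863  0.03682035  0.04345361]
[(np.float64(252.03610187130525), np.float64(233.92788831891085)), (np.float64(250.3307515681019), np.float64(222.6268069437904))]
```

View pics/align.png

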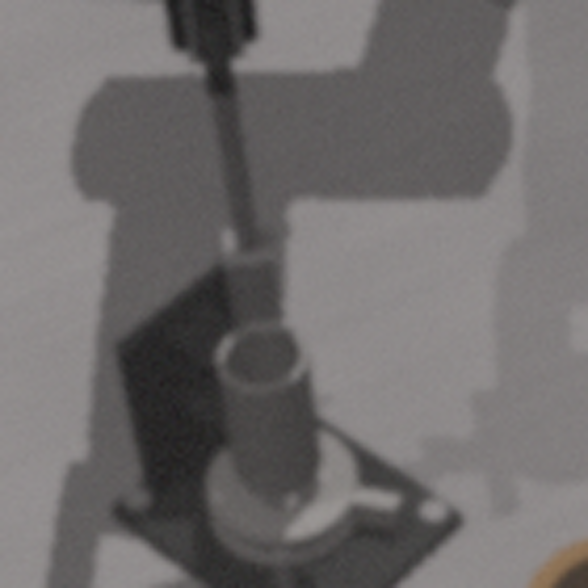

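```bash
python3 -m handwheel '[[[0,0,0.5],[0,0,0]],[[0,0,0.5],[0,0,0]],[[0,0,0.5],[0,0,0]],[[0,0,0.2],[0,0,0]],[[0,0,0.1],[0,0,0]],[[0,0,0.1],[0,0,0]],[[0,0,0.1],[0,0,0]],[[0,0,0],[0,0,0]],[[0,0,0],[0,0,0]]]'
python3 -m handwheel '[[[0,0,0.05],[0,0,0]],[[0,0,0.05],[0,0,0]],[[0,0,0],[0,0,0]],[[0,0,0],[0,0,0]]]'
```

```text
time: 10.95
tcp_pos: [0.5418, -0.1679, 0.3711]
orientation: [-180.0, 0.0, 160.0]
contact_force: [-0.2, 0.7, -3.6]
finger_gap: 0.13
finger_force: 58.8
time: 11.28
tcp_pos: [0.5418, -0.1679, 0.3689]
orientation: [180.0, -0.0, 160.0]
contact_force: [-0.4, -0.7, -3.2]
finger_gap: 0.126
finger_force: 58.8
```

```bash
python3 -m handwheel '[[[0,0,0.25],[0,0,0]],[[0,0,0.25],[0,0,0]],[[0,0,0.25],[0,0,0]],[[0,0,0.25],[0,0,0]],[[0,0,0],[0,0,0]]]'
python3 -m handwheel '[[[0,0,0.25],[0,0,0]],[[0,0,0.25],[0,0,0]],[[0,0,0.25],[0,0,0]],[[0,0,0.25],[0,0,0]],[[0,0,0.25],[0,0,0]],[[0,0,0.25],[0,0,0]],[[0,0,0],[0,0,0]],[[0,0,0],[0,0,0]]]'
python3 -c "
from h import *
go(.5418,-.1679,.299,160)"
```

```text
time: 11.7
tcp_pos: [0.5416, -0.1678, 0.3474]
orientation: [180.0, -0.1, 160.0]
contact_force: [-0.8, 0.2, -3.4]
finger_gap: 0.131
finger_force: 58.8
time: 12.37
tcp_pos: [0.5418, -0.1679, 0.3187]
orientation: [180.0, -0.0, 160.0]
contact_force: [-0.2, 0.7, -3.5]
finger_gap: 0.124
finger_force: 58.8
t 12.37 pos [ 0.5418 -0.1679  0.3187] [ 1.7999e+02 -3.0000e-02  1.5996e+02] q6 -99.0 F [-0.2  0.7 -3.5] M [ 0.03  0.01 -0.06] gap 0.124 ff 58.8
shift units [-0.001  0.001  0.984] turn units [ 0.001 -0.004 -0.008]
```

```bash
python3 -m handwheel '[[[0,0,0.25],[0,0,0]],[[0,0,0.25],[0,0,0]],[[0,0,0.25],[0,0,0]],[[0,0,0.1],[0,0,0]],[[0,0,0],[0,0,0]],[[0,0,0],[0,0,0]]]'
python3 -m handwheel '[[[0,0,0.1],[0,0,0]],[[0,0,0.1],[0,0,0]],[[0,0,0],[0,0,0]],[[0,0,0],[0,0,0]]]'
python3 -m handwheel '[[[0,0,0.1],[0,0,0]],[[0,0,0],[0,0,0]],[[0,0,0],[0,0,0]]]'
```

```text
time: 12.87
tcp_pos: [0.5418, -0.1679, 0.3019]
orientation: [-180.0, -0.0, 160.0]
contact_force: [-0.0, 0.3, -3.9]
finger_gap: 0.127
finger_force: 58.9
time: 13.2
tcp_pos: [0.5418, -0.1679, 0.2978]
orientation: [-180.0, -0.0, 160.0]
contact_force: [1.1, 0.6, -2.1]
finger_gap: 0.123
finger_force: 58.9
time: 13.45
tcp_pos: [0.5418, -0.1679, 0.2958]
orientation: [180.0, -0.0, 160.0]
contact_force: [0.0, -0.6, -3.5]
finger_gap: 0.128
finger_force: 58.9
```

```bash
python3 -m handwheel '[[[0,0,0.05],[0,0,0]],[[0,0,0],[0,0,0]],[[0,0,0],[0,0,0]]]' | sed -n 2,4p
python3 -m handwheel '[[[0,0,0.05],[0,0,0]],[[0,0,0],[0,0,0]],[[0,0,0],[0,0,0]]]'| sed -n 2,4p
```

```text
tcp_pos: [0.5419, -0.168, 0.2952]
orientation: [-180.0, 0.0, 160.0]
contact_force: [0.1, -0.7, 0.1]
tcp_pos: [0.542, -0.168, 0.2948]
orientation: [-180.0, 0.1, 160.0]
contact_force: [-0.8, 0.0, 5.9]
```

```bash
for i in 1; do python3 -m handwheel '[[[0,0,0],[0,0,0.5]],[[0,0,0],[0,0,0.5]],[[0,0,0],[0,0,0.5]],[[0,0,0],[0,0,0.5]],[[0,0,0],[0,0,0]]]' | sed -n 2,4p; done
python3 -m handwheel '[[[0,0,0],[0,0,0.5]],[[0,0,0],[0,0,0.5]],[[0,0,0],[0,0,0.5]],[[0,0,0],[0,0,0.5]],[[0,0,0],[0,0,0]]]' | sed -n 2,4p
python3 -c "
from h import *
go(.5418,-.1679,.299,160)"
```

```text
tcp_pos: [0.542, -0.168, 0.2946]
orientation: [180.0, 0.1, 148.4]
contact_force: [-0.7, 0.1, 5.8]
tcp_pos: [0.5417, -0.168, 0.2934]
orientation: [-180.0, -0.0, 137.0]
contact_force: [-0.0, -1.1, -1.0]
t 14.78 pos [ 0.5417 -0.168   0.2934] [-1.7998e+02 -3.0000e-02  1.3702e+02] q6 -76.1 F [-0.  -1.1 -1. ] M [-0.24 -0.15  0.03] gap 0.125 ff 59.2
shift units [-0.001  0.006 -0.28 ] turn units [-3.000e-03 -6.000e-03 -4.011e+00]
```

Dropped in the window. Now press down gently.

```bash
python3 -m handwheel '[[[0,0,0.05],[0,0,0]],[[0,0,0.05],[0,0,0]],[[0,0,0],[0,0,0]],[[0,0,0],[0,0,0]]]' | sed -n 2,4p
python3 -c "
from h import *
go(.5418,-.1679,.275,137)"
```

```text
tcp_pos: [0.5417, -0.1679, 0.2916]
orientation: [-180.0, -0.0, 137.1]
contact_force: [0.5, -1.1, -2.6]
t 15.12 pos [ 0.5417 -0.1679  0.2916] [-1.7999e+02 -2.0000e-02  1.3709e+02] q6 -76.1 F [ 0.5 -1.1 -2.6] M [-0.23 -0.12 -0.03] gap 0.126 ff 59.1
shift units [-0.001  0.003  0.832] turn units [-0.002 -0.003  0.016]
```

```bash
python3 -m handwheel '[[[0,0,0.1],[0,0,0]],[[0,0,0.1],[0,0,0]],[[0,0,0.1],[0,0,0]],[[0,0,0],[0,0,0]]]' | sed -n 2,4p
python3 -m handwheel '[[[0,0,0.1],[0,0,0]],[[0,0,0.1],[0,0,0]],[[0,0,0.1],[0,0,0]],[[0,0,0],[0,0,0]]]' | sed -n 2,4p
python3 -c "
from h import *
go(.5418,-.1679,.275,137)"
```

```text
tcp_pos: [0.5419, -0.1679, 0.2861]
orientation: [180.0, 0.0, 137.0]
contact_force: [-0.2, -0.8, 2.6]
tcp_pos: [0.5421, -0.1681, 0.2811]
orientation: [180.0, 0.1, 137.0]
contact_force: [0.1, 0.1, 9.9]
t 15.78 pos [ 0.5421 -0.1681  0.2811] [1.7997e+02 1.4000e-01 1.3704e+02] q6 -76.1 F [0.1 0.1 9.9] M [-0.11  0.18 -0.11] gap 0.129 ff 60.7
shift units [ 0.017 -0.003  0.303] turn units [0.006 0.024 0.008]
```

```bash
python3 -m handwheel '[[[0,0,0],[0,0,0.5]],[[0,0,0],[0,0,0]],[[0,0,0],[0,0,0]]]' | sed -n 2,4p
python3 -c "
from h import *
go(.5418,-.1679,.275,137)"
python3 -m handwheel '[[[0,0,0],[0,0,-0.5]],[[0,0,0],[0,0,-0.5]],[[0,0,0],[0,0,0]],[[0,0,0],[0,0,0]]]' | sed -n 2,4p
python3 -c "
from h import *
go(.5418,-.1679,.275,137)"
```

```text
tcp_pos: [0.5418, -0.1679, 0.2797]
orientation: [-180.0, -0.0, 134.2]
contact_force: [-0.2, -0.6, 1.3]
t 16.03 pos [ 0.5418 -0.1679  0.2797] [-1.7999e+02 -2.0000e-02  1.3425e+02] q6 -73.3 F [-0.2 -0.6  1.3] M [-0.27 -0.07 -0.03] gap 0.129 ff 59.5
shift units [-0.001  0.002  0.233] turn units [-0.001 -0.003 -0.481]
tcp_pos: [0.5418, -0.1679, 0.2797]
orientation: [-180.0, -0.0, 139.9]
contact_force: [0.1, -0.8, -0.2]
t 16.37 pos [ 0.5418 -0.1679  0.2797] [-1.8000e+02 -2.0000e-02  1.3987e+02] q6 -78.9 F [ 0.1 -0.8 -0.2] M [-0.31 -0.08 -0.05] gap 0.128 ff 59.4
shift units [-0.001  0.001  0.233] turn units [-0.    -0.003  0.501]
```

```bash
python3 -m handwheel '[[[0,0,0.05],[0,0,0.5]],[[0,0,0.05],[0,0,-0.3]],[[0,0,0.05],[0,0,0.3]],[[0,0,0],[0,0,0]]]' | sed -n 2,4p
python3 -m handwheel '[[[0,0,0.05],[0,0,-0.3]],[[0,0,0.05],[0,0,0.3]],[[0,0,0],[0,0,0]]]' | sed -n 2,4p
python3 -c "
from h import *
go(.5418,-.1679,.274,137)"
```

```text
tcp_pos: [0.5416, -0.1678, 0.2761]
orientation: [-180.0, -0.1, 136.9]
contact_force: [0.7, -1.0, -4.5]
tcp_pos: [0.5417, -0.1678, 0.2745]
orientation: [-180.0, -0.0, 137.0]
contact_force: [0.9, -0.8, -4.1]
t 16.95 pos [ 0.5417 -0.1678  0.2745] [-1.7999e+02 -5.0000e-02  1.3699e+02] q6 -76.0 F [ 0.9 -0.8 -4.1] M [-0.34 -0.06 -0.01] gap 0.13 ff 58.8
shift units [-0.005  0.001  0.023] turn units [-0.002 -0.008 -0.002]
```

```bash
for k in 1; do python3 -m handwheel '[[[0,0,0.05],[0,0,0]],[[0,0,0],[0,0,0]],[[0,0,0],[0,0,0]]]' | sed -n 2,4p; done
python3 -m handwheel '[[[0,0,0.05],[0,0,0]],[[0,0,0],[0,0,0]],[[0,0,0],[0,0,0]]]' | sed -n 2,4p
```

```text
tcp_pos: [0.5419, -0.168, 0.2744]
orientation: [180.0, 0.1, 137.1]
contact_force: [-1.9, -1.5, 4.2]
tcp_pos: [0.5421, -0.168, 0.2743]
orientation: [180.0, 0.1, 137.1]
contact_force: [-0.9, -0.8, 9.3]
```

```bash
python3 -m handwheel '[[[0,0,-0.05],[0,0,0]],[[0,0,0],[0,0,0.5]],[[0,0,0],[0,0,0.5]],[[0,0,0],[0,0,0.5]],[[0,0,0],[0,0,0.5]],[[0,0,0],[0,0,0.5]],[[0,0,0],[0,0,0.5]],[[0,0,0],[0,0,0.5]],[[0,0,0],[0,0,0.5]],[[0,0,0],[0,0,0.5]],[[0,0,0],[0,0,0.5]],[[0,0,0],[0,0,0.5]],[[0,0,0],[0,0,0.5]],[[0,0,0],[0,0,0.5]],[[0,0,0],[0,0,0.5]],[[0,0,0],[0,0,0]]]'
python3 - <<'E'
from h import *
go(.5418,-.1679,.274,137)
s=eyes.snapshot("scene"); im=s["image"][...,::-1]
cv2.imwrite("pics/turn.png",cv2.resize(im[200:300,200:320],None,fx=5,fy=5,interpolation=cv2.INTER_CUBIC))
E
```

```text
time: 18.78
tcp_pos: [0.5417, -0.1681, 0.2744]
orientation: [-180.0, 0.0, 96.8]
contact_force: [-0.5, -0.4, 4.5]
finger_gap: 0.128
finger_force: 60.1
t 18.78 pos [ 0.5417 -0.1681  0.2744] [-1.800e+02  4.000e-02  9.681e+01] q6 -35.9 F [-0.5 -0.4  4.5] M [-0.37  0.38 -0.06] gap 0.128 ff 60.1
shift units [0.008 0.005 0.019] turn units [-3.000e-03  7.000e-03 -7.015e+00]
```

View pics/turn.png

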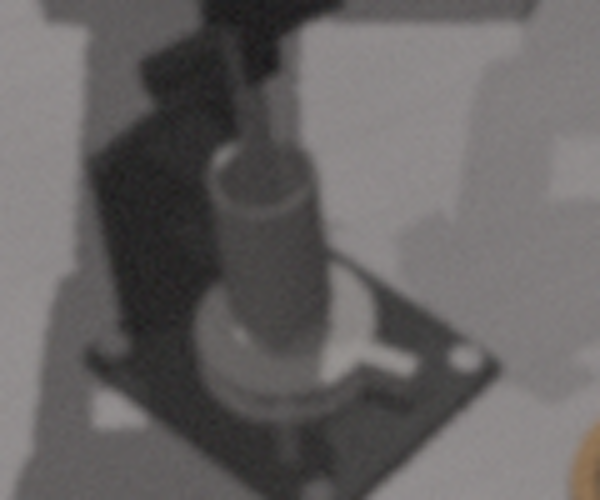

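```bash
python3 - <<'E'
from h import *
s=eyes.snapshot("scene"); print([at_z(s,p,.03)[:2].round(4) for p in ((285.2,269),(283,272),(258,286))])
for p in ((285.2,269),(283,272),(258,286)):
    q=at_z(s,p,.03)[:2]-[.542,-.168]; print(np.degrees(np.arctan2(q[1],q[0])),np.hypot(*q))
P,_=cloud(s); m=np.hypot(P[:,0]-.542,P[:,1]+.168)<.05
H=P[m&(abs(P[:,2]-.22)<.009)]; print(len(H),cv2.minAreaRect(H[:,:2].astype(np.float32)*1000))
t=eyes.snapshot("top"); im=np.hstack([cv2.resize(x["image"][...,::-1][a:b,c:d],(400,400),interpolation=cv2.INTER_CUBIC) for x,a,b,c,d in ((t,240,320,350,430),(s,160,240,200,280))])
cv2.imwrite("pics/turn2.png",im)
E
```

```text
[array([ 0.5836, -0.1186]), array([ 0.5885, -0.1267]), array([ 0.5947, -0.191 ])]
49.886992860637335 0.06453471348375821
41.610576785128934 0.062174389775016804
-23.554617972370355 0.057518797573633186
247 ((549.447021484375, -168.97265625), (88.3218994140625, 30.68674659729004), 81.41088104248047)
```

View pics/turn2.png

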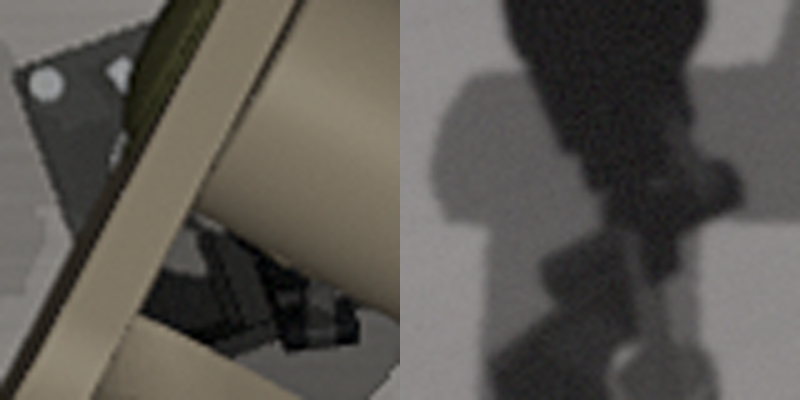

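The lug has turned only about 8° so far, from roughly 50° to 42°. The socket's play, about ±11°, used up much of the key's turn. I'll keep going.

```bash
python3 -m handwheel '[[[0,0,-0.03],[0,0,0.5]],[[0,0,0],[0,0,0.5]],[[0,0,0],[0,0,0.5]],[[0,0,0],[0,0,0.5]],[[0,0,0],[0,0,0.5]],[[0,0,0],[0,0,0.5]],[[0,0,0],[0,0,0.5]],[[0,0,0],[0,0,0.5]],[[0,0,0],[0,0,0.5]],[[0,0,0],[0,0,0.5]],[[0,0,0],[0,0,0.5]],[[0,0,0],[0,0,0.5]],[[0,0,0],[0,0,0]]]'
python3 - <<'E'
from h import *
go(.5418,-.1679,.274,137)
s=eyes.snapshot("scene"); im=s["image"][...,::-1]
cv2.imwrite("pics/turn3.png",cv2.resize(im[200:300,200:320],None,fx=5,fy=5,interpolation=cv2.INTER_CUBIC))
E
```

```text
time: 20.02
tcp_pos: [0.5415, -0.1679, 0.2744]
orientation: [-179.9, 0.0, 62.5]
contact_force: [-2.3, -1.7, 3.7]
finger_gap: 0.127
finger_force: 59.8
t 20.02 pos [ 0.5415 -0.1679  0.2744] [-1.7993e+02  3.0000e-02  6.2480e+01] q6 -1.5 F [-2.3 -1.7  3.7] M [-0.26  0.56  0.03] gap 0.127 ff 59.8
shift units [0.007 0.014 0.021] turn units [-1.3000e-02 -4.0000e-03 -1.3007e+01]
```

View pics/turn3.png

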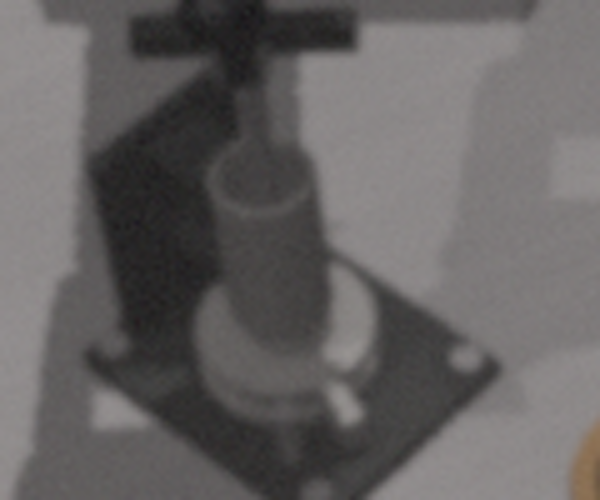

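```bash
python3 -c "
from h import *
s=eyes.snapshot('scene')
for p in ((270,284),(258,286)):
    q=at_z(s,p,.03)[:2]-[.542,-.168]; print(np.degrees(np.arctan2(q[1],q[0])),np.hypot(*q))"
python3 -m handwheel '[[[0,0,0],[0,0,0.4]],[[0,0,0],[0,0,0.4]],[[0,0,0],[0,0,0.4]],[[0,0,0],[0,0,0.4]],[[0,0,0],[0,0,0]]]' | sed -n 2,4p
python3 -c "
from h import *
go(.5418,-.1679,.274,50)"
python3 -m handwheel '[[[0,0,0],[0,0,0.2]],[[0,0,0],[0,0,0.2]],[[0,0,0],[0,0,0]]]' | sed -n 2,4p
python3 -c "
from h import *
go(.5418,-.1679,.274,50)"
```

```text
1.7090084322166175 0.06113025321498829
-23.554617972370355 0.057518797573633186
tcp_pos: [0.5416, -0.1679, 0.2744]
orientation: [-180.0, 0.0, 53.4]
contact_force: [-2.5, -0.6, 2.7]
t 20.53 pos [ 0.5416 -0.1679  0.2744] [-1.7995e+02  2.0000e-02  5.3400e+01] q6 7.6 F [-2.5 -0.6  2.7] M [-0.19  0.68  0.07] gap 0.128 ff 59.8
shift units [0.004 0.008 0.021] turn units [-0.008  0.004  0.593]
tcp_pos: [0.5417, -0.1679, 0.2745]
orientation: [-180.0, 0.0, 51.1]
contact_force: [-2.8, -0.8, 3.0]
t 20.78 pos [ 0.5417 -0.1679  0.2745] [-1.7997e+02  1.0000e-02  5.1070e+01] q6 9.9 F [-2.8 -0.8  3. ] M [-0.19  0.76  0.03] gap 0.127 ff 59.8
shift units [0.002 0.005 0.023] turn units [-0.004  0.001  0.186]
```

```bash
for i in 1; do python3 -m handwheel '[[[0,0,0],[0,0,0.2]],[[0,0,0],[0,0,0.2]],[[0,0,0],[0,0,0]]]' | sed -n 3,3p
python3 -c "
from h import *
o=get_obs();print(o['contact_force'].round(1),o['moment'].round(3))"; done
python3 -m handwheel '[[[0,0,0],[0,0,0.2]],[[0,0,0],[0,0,0.2]],[[0,0,0],[0,0,0]]]' | sed -n 3,3p
python3 -c "
from h import *
o=get_obs();print(o['contact_force'].round(1),o['moment'].round(3))
s=eyes.snapshot('scene'); im=s['image'][...,::-1]
cv2.imwrite('pics/turn4.png',cv2.resize(im[200:300,200:320],None,fx=5,fy=5,interpolation=cv2.INTER_CUBIC))"
```

```text
orientation: [-180.0, 0.0, 48.7]
[-2.  -0.2  2.6] [-0.146  0.85   0.077]
orientation: [-180.0, 0.0, 46.4]
[-3.  -0.6  2.9] [-0.049  0.847  0.047]
```

View pics/turn4.png

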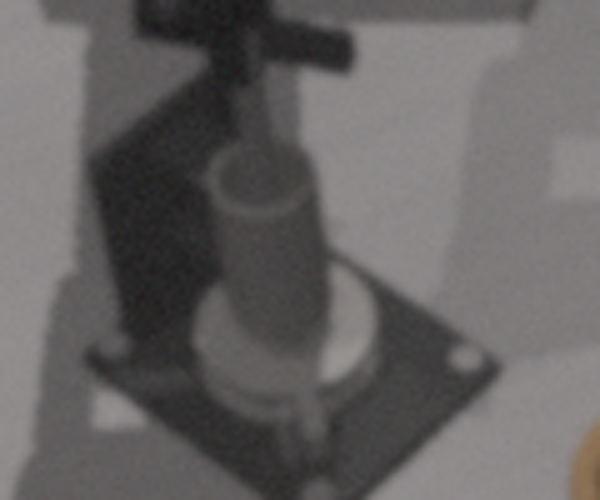

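The lug tip (312,430) is close to the pin (288,440). I'll ease on in small steps.

```bash
python3 -m handwheel '[[[0,0,0],[0,0,0.3]],[[0,0,0],[0,0,0]],[[0,0,0],[0,0,0]]]' | sed -n 3,3p
python3 -c "
from h import *
o=get_obs();print(o['contact_force'].round(1),o['moment'].round(3))"
python3 -m handwheel '[[[0,0,0],[0,0,0.3]],[[0,0,0],[0,0,0]],[[0,0,0],[0,0,0]]]' | sed -n 3,3p
python3 -c "
from h import *
o=get_obs();print(o['contact_force'].round(1),o['moment'].round(3))"
```

```text
orientation: [-180.0, 0.0, 44.8]
[-2.5 -0.7  2.8] [-0.038  0.87   0.154]
orientation: [-180.0, 0.0, 43.2]
[-3.8 -0.1  2.4] [-0.086  0.847  0.316]
```

```bash
python3 -m handwheel '[[[0,0,-0.02],[0,0,-0.3]],[[0,0,0],[0,0,-0.3]],[[0,0,0],[0,0,0]]]' | sed -n 2,4p
python3 -m handwheel '[[[0,0,0],[0,0,0]],[[0,0,0],[0,0,0]],[[0,0,0],[0,0,0]],[[0,0,0],[0,0,0]],[[0,0,0],[0,0,0]],[[0,0,0],[0,0,0]],[[0,0,0],[0,0,0]],[[0,0,0],[0,0,0]],[[0,0,0],[0,0,0]],[[0,0,0],[0,0,0]]]' 1
python3 -m handwheel '[[[0,0,-0.2],[0,0,0]],[[0,0,-0.5],[0,0,0]],[[0,0,-0.8],[0,0,0]],[[0,0,-0.8],[0,0,0]],[[0,0,-0.8],[0,0,0]],[[0,0,-0.8],[0,0,0]],[[0,0,-0.8],[0,0,0]],[[0,0,-0.8],[0,0,0]],[[0,0,0],[0,0,0]],[[0,0,0],[0,0,0]],[[0,0,0],[0,0,0]]]'
python3 - <<'E'
from h import *
s=eyes.snapshot('scene'); im=s['image'][...,::-1]
cv2.imwrite('pics/end.png',cv2.resize(im[170:300,190:320],None,fx=4.5,fy=4.5,interpolation=cv2.INTER_CUBIC))
P,_=cloud(s); m=np.hypot(P[:,0]-.542,P[:,1]+.168)<.06
H=P[m&(P[:,2]>.205)&(P[:,2]<.245)]; print(len(H),H.mean(0),np.percentile(H[:,2],[5,95]),cv2.minAreaRect(H[:,:2].astype(np.float32)*1000))
for n in ("tape","can","carton"): print(n,[at_z(s,x["location"],0).round(3) for x in finder.mark_of(s,n)[:1]])
E
```

```text
tcp_pos: [0.5417, -0.1679, 0.2745]
orientation: [-180.0, 0.0, 46.6]
contact_force: [-2.4, 0.0, 0.3]
time: 22.92
tcp_pos: [0.5418, -0.1679, 0.2749]
orientation: [180.0, -0.0, 46.5]
contact_force: [-0.3, -0.3, -0.1]
finger_gap: 1.0
finger_force: 0.0
time: 23.83
tcp_pos: [0.5417, -0.1678, 0.3841]
orientation: [-179.9, 0.0, 46.5]
contact_force: [-0.3, 0.4, -0.4]
finger_gap: 1.002
finger_force: 0.0
410 [ 0.54572415 -0.16940798  0.22220342] [0.21207221 0.22857351] ((543.8494873046875, -169.64295959472656), (89.16374206542969, 17.693553924560547), 45.021018981933594)
tape [array([ 0.713, -0.062,  0.   ])]
can [array([0.713, 0.223, 0.   ])]
carton [array([ 0.716, -0.345,  0.   ])]
```

View pics/end.png

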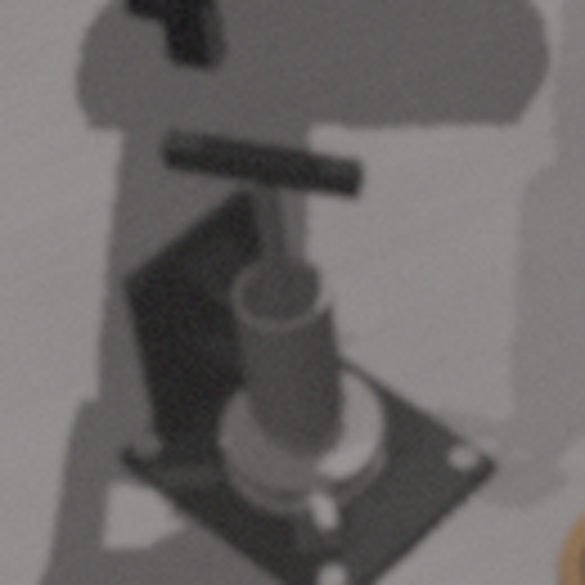

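The key stands upright and released on the stem, the lug sits against the pin at about (310,520), and the bystanders haven't moved. Handing in.

```bash
python3 -c "
from workcell import close_job
print(close_job())"
```

```text
the job is handed in; nothing more can be done
None
```

I handed the job in at about 24 s of the 72 s; no verdict came back. The key is released and standing fully home on the stem. The drum is turned clockwise until the turning resistance rose sharply with its lug beside the stop pin. In the last picture the tape, can and carton are where they started.

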